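# Put away the two tall sample tubes

## Task

Two tall capped tubes have been left standing on the lab bench beside the pink storage box, among shorter vials. Put each of the two into an empty cell of the box, foot down and cap up, so that it stands on the cell floor, and let go.

Things in the scene. Friction and masses are not known exactly. Their poses are not given: they have to be found in the camera images.
- tall_a_mid (a point): One of two identical frosted tubes with white screw caps standing on the bench, 120 mm tall, 40 to 85 g: body 30 mm across, foot 26 mm, flat; cap the top 30 mm, 33 mm across, best gripped from above. Point: on the axis, half-way up (60 mm); z from foot to cap; its turn does not matter. Other tall tube and two short vials (65 mm tall, not part of the job) stand 75 mm or more away.
- tall_b_mid (a point): The other of two identical frosted tubes with white screw caps standing on the bench, 120 mm tall, 40 to 85 g: body 30 mm across, foot 26 mm, flat; cap the top 30 mm, 33 mm across, best gripped from above. Point: on the axis, half-way up (60 mm); z from foot to cap; its turn does not matter. Other tall tube and two short vials (65 mm tall, not part of the job) stand 75 mm or more away.
- cell_a (a point): One of two empty cells of the pink box: 44 x 44 mm inside, 50 mm deep, walls 4 mm, floor 4 mm above the bench. Point: centre of that floor; z up, y along the row, x across. The fixed box is one row of four cells, 48 mm apart. The other two hold tall tubes like the loose ones, so along the row there is little room for fingers; across it is free.
- cell_b (a point): The other empty cell, the same in size and axes: 44 x 44 mm inside, 50 mm deep, rim 54 mm above the bench. Point: centre of its floor. Which two of the four cells are empty varies; they may be side by side.
Not all that is in view belongs to the job. What is shaped like the part that bears tall_a_mid but purple or yellow is not meant. What is shaped like the part that bears tall_b_mid but blue is not meant.

How it is judged (in metres and radians):
At the end, for the whole second after the job is handed in: One tall tube stands in each of the two empty cells, either way round: its middle within 15 mm horizontally of the cell's centre and less than 68 mm above the cell floor (foot on the floor), cap up, leaning less than 0.33 rad (19 degrees) ((((horizontal distance between tall_a_mid and cell_a below 0.015 m and z of tall_a_mid in the frame of cell_a below 0.068 m and angle between tall_a_mid's own z axis and vertical below 0.33 rad) and (horizontal distance between tall_b_mid and cell_b below 0.015 m and z of tall_b_mid in the frame of cell_b below 0.068 m and angle between tall_b_mid's own z axis and vertical below 0.33 rad)) or ((horizontal distance between tall_a_mid and cell_b below 0.015 m and z of tall_a_mid in the frame of cell_b below 0.068 m and angle between tall_a_mid's own z axis and vertical below 0.33 rad) and (horizontal distance between tall_b_mid and cell_a below 0.015 m and z of tall_b_mid in the frame of cell_a below 0.068 m and angle between tall_b_mid's own z axis and vertical below 0.33 rad)))); the robot touches nothing.
It also fails if it takes over 54 s, if anything falls off the work surface, if the arm or the gripper's body presses on something with over 40 N, if the wrist force passes 120 N, or if a joint passes its speed limit or range.

## Robot

A 6-joint arm with a two-finger parallel gripper is mounted at the origin on the work surface. World frame = base frame: x ahead of the robot, y to its left, z up, the work surface at z = 0. Lengths are in m, angles in degrees, forces in N, time in s.
With the tool pointing down it reaches from about 0.275 to 0.825 m from the base axis. Payload 4.9 kg.
Tool frame: the origin (TCP) lies at the very end of the fingers, on their centre line; the grasp point (between the pads) lies robot.hold_point_z behind it (robot.hold_point_z is the distance from the TCP to the grasp point, in m); z points along the fingers, x is the direction in which the jaws open and shut, and the axes are right-handed (so a half turn about z gives the same grasp; the last joint's range is limited). The gripper opens to 85 mm and grips with 20 to 120 N. Pads are 22 mm wide; open, the fingers measure 114 mm over their backs; the gripper's body (76 mm by 85 mm) begins 54 mm behind the grasp point. The pads swing forward as they close: fully open they stand 13 mm farther back than shut.
Start: joints at [66.624, 18.69, -11.035, 60.275, 0, 82.311], TCP at [0.149, 0.53, 0.231] pointing down, gripper open.
Joint ranges: [-152.03, 152.03], [-55.5, 102.48], [-74.3, 77.21], [-110.64, 120.58], [-84.22, 78.4], [-180, 180]. Speed limits (degrees/s): [147.25, 147.25, 180, 180, 180, 180].

## Interface

Orientations are given as [roll, pitch, yaw] about the fixed x, y, z axes, in that order (R = Rz(yaw) Ry(pitch) Rx(roll)).
In Python, from rig import robot, vision, order gives the robot as it stands.
- The arm moves only by the tool apply_moves, never from a script. Its argument "motion" is a list that holds one entry, the list of rows, each a list of 7 numbers: the shift along the tool's x, y, z normalised to -1 to 1, where 1 is 750 mm, then the turn, a rotation vector about the tool's x, y, z normalised to -1 to 1, where 1 is 180 degrees, then the closure, from 0 (fully open) to 1 (shut). In form: [[[x, y, z, rx, ry, rz, fingers], ...]]. A call has 1 to 20 rows; each row is the pose to reach, as a shift and turn from the pose commanded when the call began, along the tool's axes at that moment, turning the shorter way round; what a row does not reach only later rows make up. A row lasts 1/10 s, in which the tool goes at most 50 mm and 8.59 degrees, less where a joint would pass 70% of its speed; a pose out of reach is approached as far as the arm can. A call with a number of a shift or a turn outside -1 to 1 is refused whole. A call with a gripper value outside its range is refused whole. The fingers move at their own pace and stop on an object; "squeeze" is the grip in N (left out, the last holds). Time passes only in rows, so rows that repeat a pose let the fingers close. It gives the time, the measured TCP pose, the force and the opening at its end, in the units of the state.
- robot.get_obs(): the state, without advancing time (a new reading comes with each control period).
- vision.read_camera(name): name is "scene" or "top" or "wrist"; returns (picture, depth): 420x560x3 uint8, red, green, blue; 420x560 float32, m along the optical axis (not along the pixel's ray), 0 where there is no reading.
- vision.calibration(name): a dict with "mtx" (3x3 intrinsics, pixels), "xyz" and "orientation" of the camera in the world. Camera axes: x right, y down, z forward; pixel columns grow to the right and rows downward; lengths in m; the calibration is good to about 2 mm. A picture is of the moment at which its call begins: read the wrist's pose just before it. calibration takes no time and is no camera call; for the wrist camera it gives the pose at the moment of the call.
- order.finish_job(): hands the job in, once; it reports no verdict.
The state is a dict: "time": time; "q": joint angles; "joint_vel": joint speeds; "tau": joint torques, N m; "ee_pos": TCP position; "orientation": TCP orientation; "force": force on the tool from outside, world axes, zero at the start; "moment": the same for the moment, N m; "grip_width": finger opening in m.
Only numpy, scipy, OpenCV 4.12 (cv2) and the standard library are available. Lean on these libraries where they do the work, as an engineer would, in place of code of your own. Each camera call takes 0.05 s, during which the arm holds its last target.

## Working session

There is one attempt and no reset: what is moved stays moved. The work goes in short steps, Python scripts to look and compute and a tool call to move; the robot and the scene stay as the last step left them, time stands still between calls to the robot, and variables do not carry over. Pictures are saved under pics/ and viewed, and the job is handed in when it is done.

Besides the shell and the picture viewer there is one more tool, called as a command line: name --argument value ..., lists and objects as JSON in quotes. apply_moves: Moves the arm, as the interface text tells. Its arguments: {"type":"object","properties":{"motion":{"type":"array"},"squeeze":{"type":"number"}},"required":["motion"]}

```bash
ls; mkdir -p pics; python3 - <<'E'
from rig import robot, vision, order
import cv2,numpy as np
print(robot.get_obs(), robot.hold_point_z)
for n in("scene","top"):
    p,d=vision.read_camera(n); np.savez(f"{n}0.npz",p=p,d=d); cv2.imwrite(f"pics/{n}0.png",p[:,:,::-1]); print(vision.calibration(n))
E
```

```text
pics
{'time': 0.0, 'q': array([ 6.66221279e+01,  1.87299392e+01, -1.10924000e+01,  6.02757759e+01,
        8.12660205e-04,  8.23086096e+01]), 'joint_vel': array([0.01248192, 0.01696445, 0.00505808, 0.01534271, 0.01298954,
       0.15132061]), 'tau': array([-3.48530421e-04, -4.43398190e+01,  2.62442851e+01,  1.54688966e-02,
       -2.16409690e-04, -5.51486579e-06]), 'ee_pos': array([0.14847485, 0.5289668 , 0.23052052]), 'orientation': array([-1.79986063e+02,  9.71236479e-02,  7.43135294e+01]), 'force': array([0.77578525, 0.40319368, 0.08894067]), 'moment': array([-0.00436589,  0.03666668, -0.00535366]), 'grip_width': 0.08557703066754} 0.0187
{'mtx': array([[390.6271761 ,   0.        , 281.00641977],
       [  0.        , 390.6271761 , 213.98798872],
       [  0.        ,   0.        ,   1.        ]]), 'xyz': array([0.97176114, 0.22829701, 0.60894309]), 'orientation': array([-136.21114476,    0.43094399,  122.22864717])}
{'mtx': array([[467.68131496,   0.        , 280.25216793],
       [  0.        , 467.68131496, 209.17205171],
       [  0.        ,   0.        ,   1.        ]]), 'xyz': array([ 0.43793143, -0.05558569,  0.95346196]), 'orientation': array([-174.68948857,    0.8629078 ,  -91.08682585])}
```

View pics/scene0.png

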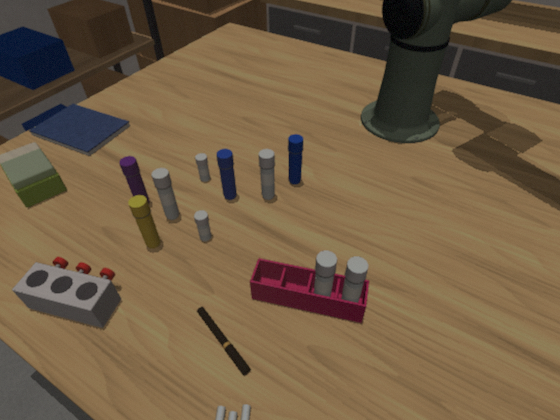

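View pics/top0.png

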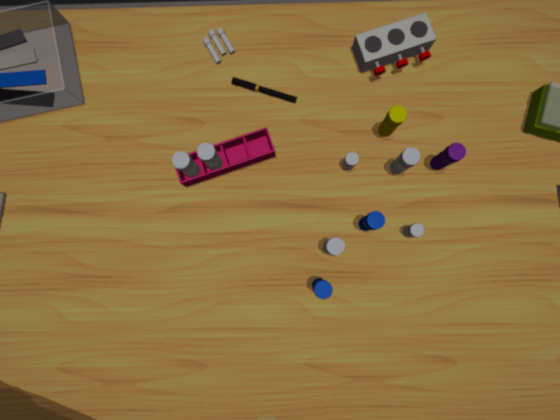

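The scene view shows the white-capped tall tubes at scene (166,195) and (267,175), which are top (408,158) and (335,246). The short vials are at top (351,160) and (416,230). The blue, purple and yellow tubes are decoys. The empty cells are top (233,152) and (260,145). I'll enlarge a crop to confirm this and measure positions from the depth images.

```bash
cat > h.py <<'E'
import numpy as np,cv2
from scipy.spatial.transform import Rotation as R
def cloud(d,c):
    v,u=np.indices(d.shape); K=c['mtx']
    P=np.stack([(u-K[0,2])/K[0,0]*d,(v-K[1,2])/K[1,1]*d,d],-1)
    return P@R.from_euler('xyz',c['orientation'],degrees=True).as_matrix().T+c['xyz']
E
python3 - <<'E'
from rig import vision
from h import *
for n in("top","scene"):
    z=np.load(f"{n}0.npz");p,d=z['p'],z['d'];W=cloud(d,vision.calibration(n))
    hsv=cv2.cvtColor(p,cv2.COLOR_RGB2HSV)
    ok=(d>0)&(W[...,2]>.1)&(W[...,2]<.15)&(W[...,0]>.3)
    nn,l,s,c=cv2.connectedComponentsWithStats(ok.astype(np.uint8))
    for i in range(1,nn):
        if s[i,4]<30: continue
        m=l==i; zt=np.percentile(W[m][:,2],90); t=m&(W[...,2]>zt-.006)
        q=W[t][:,:2]
        ctr,r=cv2.minEnclosingCircle(q.astype(np.float32))
        print(n,c[i].round(),s[i,4],'ztop',zt.round(4),'ctr',np.round(ctr,4),'r',round(r,4),'mean',q.mean(0).round(4),p[t].mean(0).round())
    # pink rim
    m=(d>0)&(hsv[...,1]>150)&((hsv[...,0]>155)&(hsv[...,0]<177))&(W[...,2]>.0)&(W[...,2]<.07)
    q=W[m];print('pink',len(q),np.percentile(q[:,2],[1,10,50,90,99]).round(4))
    rim=q[q[:,2]>.049]; rc=cv2.minAreaRect(rim[:,:2].astype(np.float32)*1000); print(rc, cv2.boxPoints(rc).round(1).tolist())
    if n=="top": cv2.imwrite('pics/crop.png',cv2.resize(p[110:310,160:480,::-1],None,fx=2.5,fy=2.5,interpolation=cv2.INTER_CUBIC))
E
```

```text
top [397. 115.] 304 ztop 0.1213 ctr [ 0.6858 -0.2614] r 0.0168 mean [ 0.6848 -0.2611] [144. 142.   1.]
top [207. 152.] 308 ztop 0.1255 ctr [0.6235 0.0884] r 0.0166 mean [0.6229 0.0881] [143. 142. 148.]
top [455. 152.] 317 ztop 0.1214 ctr [ 0.6138 -0.3644] r 0.0168 mean [ 0.6138 -0.364 ] [ 92.  38. 106.]
top [410. 157.] 304 ztop 0.1213 ctr [ 0.6069 -0.2823] r 0.0162 mean [ 0.6068 -0.282 ] [144. 144. 149.]
top [182. 161.] 306 ztop 0.1256 ctr [0.6086 0.1337] r 0.0164 mean [0.6084 0.1334] [143. 143. 147.]
top [375. 220.] 291 ztop 0.1214 ctr [ 0.4929 -0.2145] r 0.0164 mean [ 0.4929 -0.214 ] [ 33.  71. 142.]
top [335. 246.] 277 ztop 0.1217 ctr [ 0.4481 -0.1412] r 0.0163 mean [ 0.4477 -0.1412] [147. 147. 152.]
top [323. 289.] 283 ztop 0.1215 ctr [ 0.3719 -0.1172] r 0.0166 mean [ 0.3721 -0.1171] [ 37.  75. 145.]
pink 2169 [0.0011 0.0033 0.0231 0.0535 0.0563]
((630.234375, 65.66688537597656), (52.94950485229492, 194.7200469970703), 17.761754989624023) [[575.2999877929688, 150.3000030517578], [634.7000122070312, -35.099998474121094], [685.0999755859375, -19.0], [625.7000122070312, 166.5]]
scen
[... 394 characters left out ...]
 [75. 44. 82.]
scene [161. 176.] 290 ztop 0.1221 ctr [ 0.6066 -0.283 ] r 0.0172 mean [ 0.6082 -0.2807] [132. 129. 122.]
scene [139. 204.] 335 ztop 0.1218 ctr [ 0.6858 -0.2616] r 0.0168 mean [ 0.6866 -0.2594] [127. 117.  47.]
scene [326. 262.] 467 ztop 0.1258 ctr [0.6227 0.0876] r 0.0169 mean [0.6247 0.0884] [137. 136. 130.]
scene [357. 269.] 485 ztop 0.1258 ctr [0.6089 0.1342] r 0.017 mean [0.6101 0.1342] [138. 137. 131.]
pink 3747 [0.0024 0.0059 0.0318 0.0536 0.0562]
((631.6297607421875, 64.85481262207031), (52.54763412475586, 193.62147521972656), 18.112560272216797) [[576.5999755859375, 148.6999969482422], [636.7999877929688, -35.29999923706055], [686.7000122070312, -19.0], [626.5, 165.0]]
```

View pics/crop.png

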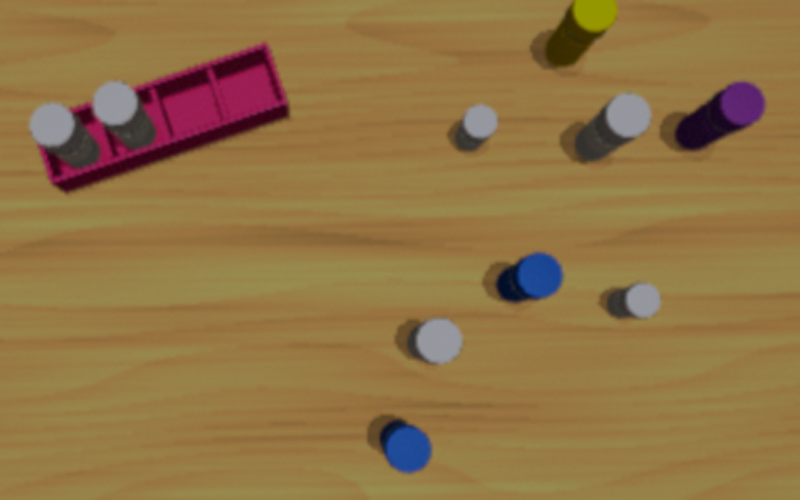

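The crop confirms it. The two tall white-capped tubes are at world A (0.448, -0.141) and B (0.607, -0.282). The box row is centred at (0.631, 0.065), and its x-across axis has a yaw of about 18°. That puts the empty cells at (0.638, 0.042) and (0.653, -0.0035). The occupied cells match the tubes I measured in them.

```bash
cat >> h.py <<'E'
def rel(p0,yaw0,p1,yaw1):
    a=R.from_euler('xyz',[180,0,yaw0],degrees=True);b=R.from_euler('xyz',[180,0,yaw1],degrees=True)
    s=a.inv().apply(np.array(p1)-p0)/.75; r=(a.inv()*b).as_rotvec(degrees=True)/180
    return s.round(4).tolist()+r.round(4).tolist()
E
python3 -c "
from h import *
print(rel([.149,.530,.231],74.31,[.448,-.141,.231],18))
print(rel([.149,.530,.231],74.31,[.448,-.141,.150],18))
A=[.448,-.141];B=[.607,-.282];C=[.653,-.0035];D=[.638,.042]
for a,b in((A,C),(C,B),(B,D)): print(rel(a+[.231],18,b+[.231],18))
"
```

```text
[-0.7535, 0.6258, 0.0, 0.0, -0.0, 0.3128]
[-0.7535, 0.6258, 0.108, 0.0, -0.0, 0.3128]
[0.3166, -0.0899, -0.0, 0.0, 0.0, 0.0]
[-0.1731, 0.3342, 0.0, 0.0, 0.0, 0.0]
[0.1728, -0.3981, -0.0, 0.0, 0.0, 0.0]
```

apply_moves --motion '[[[-0.7535,0.6258,0,0,0,0.3128,0.3],[-0.7535,0.6258,0,0,0,0.3128,0.3],[-0.7535,0.6258,0,0,0,0.3128,0.3],[-0.7535,0.6258,0,0,0,0.3128,0.3],[-0.7535,0.6258,0,0,0,0.3128,0.3],[-0.7535,0.6258,0,0,0,0.3128,0.3],[-0.7535,0.6258,0,0,0,0.3128,0.3],[-0.7535,0.6258,0,0,0,0.3128,0.3],[-0.7535,0.6258,0,0,0,0.3128,0.3],[-0.7535,0.6258,0,0,0,0.3128,0.3],[-0.7535,0.6258,0,0,0,0.3128,0.3],[-0.7535,0.6258,0,0,0,0.3128,0.3],[-0.7535,0.6258,0,0,0,0.3128,0.3],[-0.7535,0.6258,0,0,0,0.3128,0.3],[-0.7535,0.6258,0,0,0,0.3128,0.3],[-0.7535,0.6258,0,0,0,0.3128,0.3],[-0.7535,0.6258,0,0,0,0.3128,0.3],[-0.7535,0.6258,0,0,0,0.3128,0.3],[-0.7535,0.6258,0,0,0,0.3128,0.3],[-0.7535,0.6258,0,0,0,0.3128,0.3]]]' --squeeze 40

```text
time: 2.1
ee_pos: [0.4475, -0.1404, 0.2315]
orientation: [180.0, -0.0, 18.1]
force: [-0.2, -0.7, -0.3]
grip_width: 0.0596
```

apply_moves --motion '[[[0,0,0.05,0,0,0,0.3],[0,0,0.1,0,0,0,0.3],[0,0,0.14,0,0,0,0.3],[0,0,0.17,0,0,0,0.3],[0,0,0.196,0,0,0,0.3],[0,0,0.196,0,0,0,0.3],[0,0,0.196,0,0,0,0.3],[0,0,0.196,0,0,0,1],[0,0,0.196,0,0,0,1],[0,0,0.196,0,0,0,1],[0,0,0.196,0,0,0,1],[0,0,0.196,0,0,0,1],[0,0,0.196,0,0,0,1],[0,0,0.196,0,0,0,1]]]' --squeeze 40

```text
time: 3.5
ee_pos: [0.4487, -0.142, 0.0856]
orientation: [179.9, -0.1, 18.0]
force: [-0.7, 0.6, 6.4]
grip_width: 0.0324
```

apply_moves --motion '[[[0,0,-0.02,0,0,0,1],[0,0,-0.06,0,0,0,1],[0,0,-0.11,0,0,0,1],[0,0,-0.16,0,0,0,1],[0,0,-0.2,0,0,0,1],[0,0,-0.2,0,0,0,1],[0,0,-0.2,0,0,0,1]]]'

```text
time: 4.2
ee_pos: [0.4481, -0.1416, 0.2349]
orientation: [179.9, -0.1, 18.0]
force: [-0.7, -0.5, -1.4]
grip_width: 0.0324
```

apply_moves --motion '[[[0.06,-0.017,0,0,0,0,1],[0.12,-0.034,0,0,0,0,1],[0.18,-0.051,0,0,0,0,1],[0.23,-0.065,0,0,0,0,1],[0.28,-0.08,0,0,0,0,1],[0.3166,-0.0899,0,0,0,0,1],[0.3166,-0.0899,0,0,0,0,1],[0.3166,-0.0899,0,0,0,0,1],[0.3166,-0.0899,0,0,0,0,1]]]'

```text
time: 5.1
ee_pos: [0.6514, -0.0044, 0.2331]
orientation: [-180.0, 0.1, 18.0]
force: [0.7, 0.1, -0.1]
grip_width: 0.0321
```

```bash
python3 - <<'E'
from rig import robot, vision
import cv2,numpy as np
print(robot.get_obs()['ee_pos'])
for n in("scene","wrist"):
    p,d=vision.read_camera(n); np.savez(f"{n}1.npz",p=p,d=d)
    if n=='scene': p=cv2.resize(p[100:350,200:450],None,fx=2.4,fy=2.4)
    cv2.imwrite(f"pics/{n}1.png",p[:,:,::-1])
E
```

```text
[ 0.65138732 -0.00440223  0.23306638]
```

View pics/scene1.png

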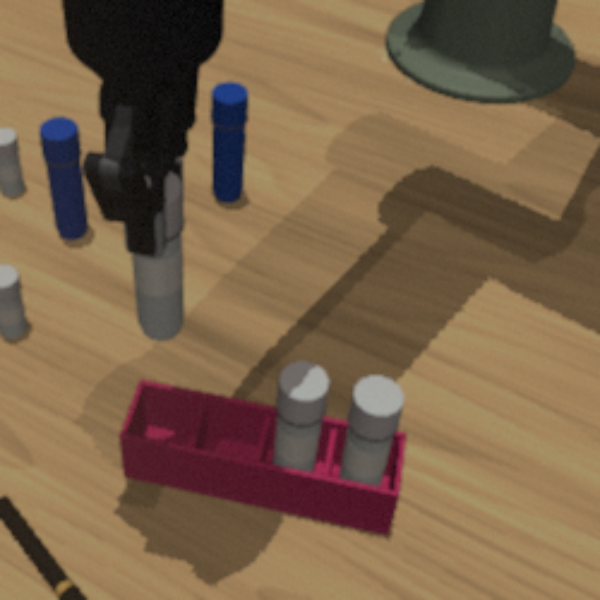

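View pics/wrist1.png

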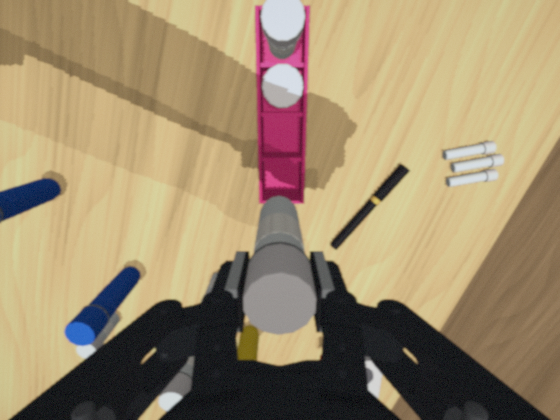

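The tube hangs upright in the jaws, seen at scene crop (160,290) just above the end cell. I'll measure its axis from the depth image before lowering.

```bash
python3 - <<'E'
from rig import vision
from h import *
d=np.load("scene1.npz")['d'];W=cloud(d,vision.calibration("scene"))
cam=vision.calibration("scene")['xyz']
m=(d>0)&(np.hypot(W[...,0]-.652,W[...,1]+.004)<.03)&(W[...,2]>.13)
q=W[m];print('zmin',np.percentile(q[:,2],[1,3]))
from scipy.optimize import least_squares
for lo in(.15,.165,.18):
    s=q[(q[:,2]>lo)&(q[:,2]<lo+.015)]
    f=least_squares(lambda c:np.hypot(s[:,0]-c[0],s[:,1]-c[1])-.015,[.652,-.004],loss='soft_l1',f_scale=.001)
    print(lo,len(s),f.x.round(4))
E
```

```text
zmin [0.15400119 0.1602553 ]
0.15 94 [ 0.6488 -0.0046]
0.165 128 [ 0.6493 -0.0045]
0.18 134 [ 0.6495 -0.0046]
```

apply_moves --motion '[[[0.003,0,0.04,0,0,0,1],[0.003,0,0.08,0,0,0,1],[0.003,0,0.11,0,0,0,1],[0.003,0,0.13,0,0,0,1],[0.003,0,0.15,0,0,0,1],[0.003,0,0.165,0,0,0,1],[0.003,0,0.18,0,0,0,1],[0.003,0,0.19,0,0,0,1],[0.003,0,0.19,0,0,0,1],[0.003,0,0.19,0,0,0,1]]]'

```text
time: 6.2
ee_pos: [0.6551, -0.0033, 0.0921]
orientation: [180.0, -0.0, 18.0]
force: [0.2, -0.7, -0.9]
grip_width: 0.0318
```

apply_moves --motion '[[[0,0,0.003,0,0,0,1],[0,0,0.003,0,0,0,1],[0,0,0.003,0,0,0,0.3],[0,0,0.003,0,0,0,0.3],[0,0,0.003,0,0,0,0.3],[0,0,0.003,0,0,0,0.3],[0,0,0.003,0,0,0,0.3],[0,0,-0.03,0,0,0,0.3],[0,0,-0.08,0,0,0,0.3],[0,0,-0.13,0,0,0,0.3],[0,0,-0.185,0,0,0,0.3],[0,0,-0.185,0,0,0,0.3]]]'

```text
time: 7.4
ee_pos: [0.6583, -0.0036, 0.2376]
orientation: [179.7, -0.6, 18.0]
force: [1.0, 0.4, -0.2]
grip_width: 0.0599
```

apply_moves --motion '[[[-0.1761,0.3342,0,0,0,0,0.3],[-0.1761,0.3342,0,0,0,0,0.3],[-0.1761,0.3342,0,0,0,0,0.3],[-0.1761,0.3342,0,0,0,0,0.3],[-0.1761,0.3342,0,0,0,0,0.3],[-0.1761,0.3342,0,0,0,0,0.3],[-0.1761,0.3342,0,0,0,0,0.3],[-0.1761,0.3342,0,0,0,0,0.3],[-0.1761,0.3342,0,0,0,0,0.3]]]'

```text
time: 8.3
ee_pos: [0.6068, -0.2812, 0.2301]
orientation: [-179.9, 0.0, 18.1]
force: [-0.1, 0.2, 0.9]
grip_width: 0.0596
```

```bash
python3 - <<'E'
from rig import robot, vision
from h import *
print(robot.get_obs()['ee_pos'])
p,d=vision.read_camera("scene"); cv2.imwrite("pics/scene2.png",p[:,:,::-1])
W=cloud(d,vision.calibration("scene"))
for c in((.653,-.0035),(.607,-.282)):
    m=(d>0)&(np.hypot(W[...,0]-c[0],W[...,1]-c[1])<.025)&(W[...,2]>.11)&(W[...,2]<.14); q=W[m]
    print(m.sum(),q.mean(0),np.percentile(q[:,2],90),cv2.minEnclosingCircle(q[:,:2].astype(np.float32)))
E
```

```text
[ 0.60681911 -0.2812219   0.2301409 ]
365 [ 6.56619784e-01 -5.06267438e-04  1.22621572e-01] 0.12586695086649402 ((0.6536291241645813, -0.002781181363388896), 0.017061039805412292)
218 [ 0.60939615 -0.27931329  0.11929931] 0.12212833646740207 ((0.6067990064620972, -0.2819656431674957), 0.0170598067343235)
```

View pics/scene2.png

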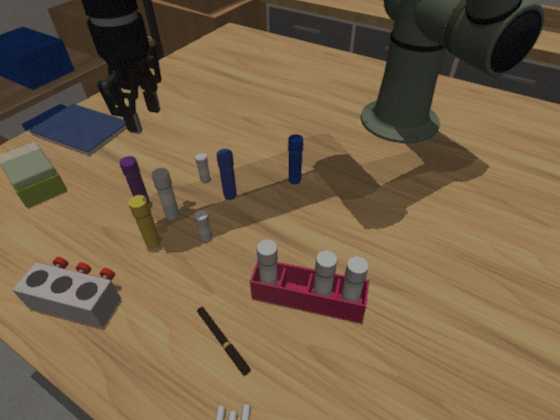

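The first tube stands in the end cell at scene (267,262). Its top centre is at (0.6536, -0.0028), level with the stored tubes. Tube B is undisturbed beneath the gripper.

apply_moves --motion '[[[0,0,0.05,0,0,0,0.3],[0,0,0.1,0,0,0,0.3],[0,0,0.14,0,0,0,0.3],[0,0,0.17,0,0,0,0.3],[0,0,0.195,0,0,0,0.3],[0,0,0.195,0,0,0,0.3],[0,0,0.195,0,0,0,0.3],[0,0,0.195,0,0,0,1],[0,0,0.195,0,0,0,1],[0,0,0.195,0,0,0,1],[0,0,0.195,0,0,0,1],[0,0,0.195,0,0,0,1],[0,0,0.195,0,0,0,1],[0,0,0.195,0,0,0,1]]]' --squeeze 40

```text
time: 9.75
ee_pos: [0.6079, -0.283, 0.0861]
orientation: [179.9, -0.1, 18.0]
force: [0.1, 0.4, 6.1]
grip_width: 0.0321
```

apply_moves --motion '[[[0,0,-0.02,0,0,0,1],[0,0,-0.06,0,0,0,1],[0,0,-0.11,0,0,0,1],[0,0,-0.16,0,0,0,1],[0,0,-0.21,0,0,0,1],[0,0,-0.22,0,0,0,1],[0,0,-0.22,0,0,0,1]]]'

```text
time: 10.45
ee_pos: [0.6076, -0.283, 0.2519]
orientation: [179.8, -0.2, 18.0]
force: [-0.3, 0.2, -0.9]
grip_width: 0.0324
```

apply_moves --motion '[[[0.024,-0.055,0,0,0,0,1],[0.048,-0.11,0,0,0,0,1],[0.071,-0.164,0,0,0,0,1],[0.095,-0.219,0,0,0,0,1],[0.119,-0.274,0,0,0,0,1],[0.143,-0.329,0,0,0,0,1],[0.162,-0.373,0,0,0,0,1],[0.1728,-0.3981,0,0,0,0,1],[0.1728,-0.3981,0,0,0,0,1],[0.1728,-0.3981,0,0,0,0,1],[0.1728,-0.3981,0,0,0,0,1]]]'

```text
time: 11.55
ee_pos: [0.6372, 0.0405, 0.2483]
orientation: [-180.0, 0.1, 17.9]
force: [0.1, 1.1, -0.1]
grip_width: 0.0317
```

```bash
python3 - <<'E'
from rig import robot, vision
from h import *
from scipy.optimize import least_squares
print(robot.get_obs()['ee_pos'])
p,d=vision.read_camera("scene"); cv2.imwrite("pics/scene3.png",p[:,:,::-1])
W=cloud(d,vision.calibration("scene"))
m=(d>0)&(np.hypot(W[...,0]-.638,W[...,1]-.042)<.03)&(W[...,2]>.14);q=W[m];print(np.percentile(q[:,2],1))
for lo in(.165,.18,.195):
    s=q[(q[:,2]>lo)&(q[:,2]<lo+.015)]
    print(lo,len(s),least_squares(lambda c:np.hypot(s[:,0]-c[0],s[:,1]-c[1])-.015,[.638,.042],loss='soft_l1',f_scale=.001).x.round(4))
E
```

```text
[0.63717518 0.0404894  0.2482853 ]
0.16851448949640874
0.165 105 [0.6351 0.0396]
0.18 140 [0.6355 0.0398]
0.195 139 [0.6356 0.0398]
```

View pics/scene3.png

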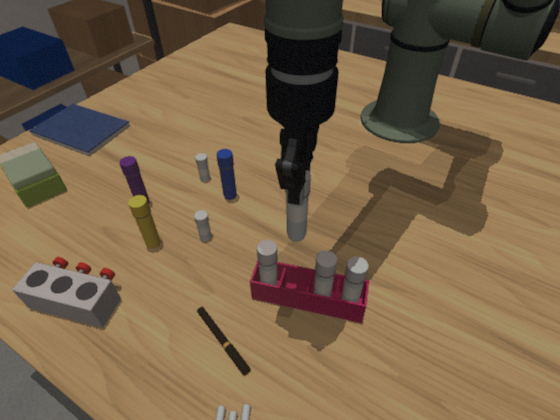

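apply_moves --motion '[[[0.003,-0.001,0.04,0,0,0,1],[0.003,-0.001,0.08,0,0,0,1],[0.003,-0.001,0.115,0,0,0,1],[0.003,-0.001,0.14,0,0,0,1],[0.003,-0.001,0.16,0,0,0,1],[0.003,-0.001,0.175,0,0,0,1],[0.003,-0.001,0.19,0,0,0,1],[0.003,-0.001,0.205,0,0,0,1],[0.003,-0.001,0.21,0,0,0,1],[0.003,-0.001,0.213,0,0,0,1],[0.003,-0.001,0.213,0,0,0,1]]]'

```text
time: 12.7
ee_pos: [0.64, 0.0429, 0.0902]
orientation: [180.0, -0.0, 18.0]
force: [-0.8, 0.9, 0.5]
grip_width: 0.0318
```

apply_moves --motion '[[[0,0,0,0,0,0,0.3],[0,0,0,0,0,0,0.3],[0,0,0,0,0,0,0.3],[0,0,0,0,0,0,0.3],[0,0,0,0,0,0,0.3],[0,0,0,0,0,0,0.3],[0,0,-0.03,0,0,0,0.3],[0,0,-0.08,0,0,0,0.3],[0,0,-0.13,0,0,0,0.3],[0,0,-0.18,0,0,0,0.3],[0,0,-0.21,0,0,0,0.3],[-0.06,0,-0.21,0,0,0,0.3],[-0.12,0,-0.21,0,0,0,0.3],[-0.18,0,-0.21,0,0,0,0.3],[-0.24,0,-0.21,0,0,0,0.3],[-0.24,0,-0.21,0,0,0,0.3],[-0.24,0,-0.21,0,0,0,0.3],[-0.24,0,-0.21,0,0,0,0.3]]]'

```text
time: 14.5
ee_pos: [0.4698, -0.0127, 0.2476]
orientation: [180.0, -0.1, 18.0]
force: [-0.2, -0.1, -0.7]
grip_width: 0.0595
```

```bash
python3 - <<'E'
from rig import robot, vision
from h import *
o=robot.get_obs();print(o['ee_pos'],o['force'],o['grip_width'])
for n in("scene","top"):
    p,d=vision.read_camera(n); cv2.imwrite(f"pics/{n}4.png",p[:,:,::-1])
    W=cloud(d,vision.calibration(n))
    for c in((.653,-.0035),(.638,.042)):
        m=(d>0)&(np.hypot(W[...,0]-c[0],W[...,1]-c[1])<.025)&(W[...,2]>.11)&(W[...,2]<.14); q=W[m]
        if m.sum()>20: print(n,m.sum(),np.percentile(q[:,2],90),cv2.minEnclosingCircle(q[:,:2].astype(np.float32)))
E
```

```text
[ 0.46981779 -0.01271818  0.24758098] [-0.2085557  -0.14509959 -0.69501706] 0.059549744364231064
scene 368 0.1259857909764066 ((0.6539257764816284, -0.0030097998678684235), 0.01706162840127945)
scene 380 0.12589215332255282 ((0.6392999291419983, 0.04310515150427818), 0.016647474840283394)
top 166 0.1257143675398787 ((0.6542980670928955, -0.0029818383045494556), 0.016318829730153084)
```

View pics/scene4.png

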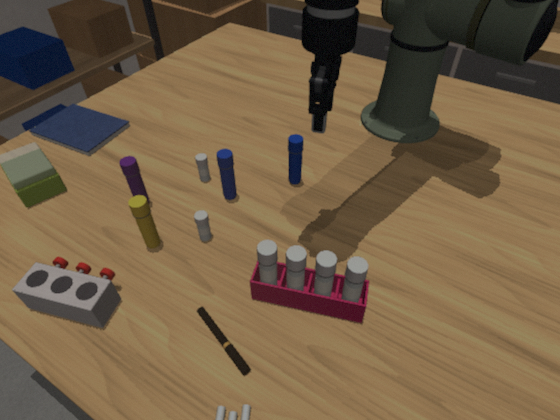

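Both tubes stand upright in the box, at scene (267,262) and (296,268). They are level with the stored ones and within about 2 mm of the cell centres. The arm is clear.

```bash
python3 -c "
from rig import order; print(order.finish_job())"
```

```text
the job is handed in; nothing more can be done
None
```

Both tall white-capped tubes now stand cap up in the two empty cells of the pink box, and the job is handed in. The hand-in gave no verdict. I gripped each by its cap with the jaws across the row, lowered it to the cell floor and let go, finishing at about 14.6 s of the 54 s allowed.

- **Final positions (scene camera):** the cap centres are at (0.654, -0.003) and (0.639, 0.043). That is within about 2 mm of the cell centres I worked out, against a limit of 15 mm.
- **Height and clearance:** both caps are level with the tubes already stored (about 0.126 m), so their feet are on the floor. The arm had moved clear, and the force reading was under 1 N.
- **Checks that fell short:** the top camera confirmed only the tube in the end cell. It gave no usable reading for the other one, most likely because the arm blocked its view, so that tube is confirmed by the scene camera alone.

No final check failed. While each tube was held above its cell, the scene camera put it 2–4 mm off centre, so I shifted each by about 2 mm before lowering.

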